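Tighten the clamp nut with the breakaway wrench

ROBOT

A 6-joint arm with a two-finger parallel gripper is mounted at the origin on a cart in front of the work surface, level with it; the furniture and walls round the work are solid. World frame = base frame: x ahead of the robot, y to its left, z up, the work surface at z = 0. Lengths are in m, angles in rad, forces in N, time in s.
With the tool pointing down it reaches from about 0.275 to 0.75 m from the base axis. Payload 10.2 kg.
Tool frame: the origin (TCP) lies at the very end of the fingers, on their centre line; the grasp point (between the pads) lies 19 mm behind it; y points along the fingers, x is the direction in which the jaws open and shut, and the axes are right-handed (so a half turn about y gives the same grasp; the last joint's range is limited). The gripper opens to 88 mm and grips with 3 to 60 N. Pads are 18 mm wide; open, the fingers measure 123 mm over their backs; the gripper's body (75 mm by 187 mm) begins 45 mm behind the grasp point.
Start: joints at [1.074, 0.313, 1.498, -0, 1.331, -0.223], TCP at [0.142, 0.505, 0.239] pointing down, gripper open.
Joint ranges: [-2.94, 2.94], [-0.97, 2.17], [0.19, 2.56], [-1.23, 4.37], [0.02, 3.11], [-2.88, 2.88]. Speed limits (rad/s): [2.39, 2.39, 3.01, 3.14, 3.14, 3.14].

INTERFACE

Orientations are given as a unit quaternion [x, y, z, w].
In Python, from plant import env gives the robot as it stands. Calls block until the motion is done:
- env.move_to(position, orientation): joint-space move of the TCP to a pose.
- env.line_to(position, frame=None, v=0.15, threshold=None): straight line of the TCP; frame=None keeps the orientation; v is the mean speed in m/s. With threshold (N) it stops when the force on the tool has changed by that much, and returns True; else False.
- env.move_joints(angles): joint-space move.
- env.gripper_open() and env.gripper_close(): open the fingers fully, or close them until they stop; the grip force is fixed at half the most.
- env.wait(seconds).
- env.solve_ik(position, orientation): joint angles nearest the present ones, or None.
- env.get_obs(): the state.
- env.read_camera(name): name is "scene" or "top" or "wrist"; returns a dict with "image" (400x640x3 uint8, red, green, blue), "depth" (400x640 float32, m along the optical axis (not along the pixel's ray), 0 where there is no reading), "mtx" (3x3 intrinsics, pixels), "k1" (the pictures are not rectified: a ray, as slopes to the right and down, at radius r is drawn at 1 + k1 r^2 times it, then the intrinsics apply), "R" (3x3) and "t" (3): a world point X has camera coordinates R X + t. Camera axes: x right, y down, z forward; pixel columns grow to the right and rows downward; lengths in m; the calibration is good to about 2 mm. A picture is of the moment at which its call begins.
A pose or a line that the arm cannot do raises env.IKError and nothing moves.
- env.close_job(): hands the job in, once; it reports no verdict.
The state is a dict: "time_s": time; "joint_pos": joint angles; "dq": joint speeds; "tau": joint torques, N m; "ee_pos": TCP position; "tool_rot": TCP orientation; "wrist_force": force on the tool from outside, world axes, zero at the start; "wrist_torque": the same for the moment, N m; "gripper_width": finger opening in m.
Only numpy, scipy, OpenCV 4.12 (cv2) and the standard library are available. Lean on these libraries where they do the work, as an engineer would, in place of code of your own. Each camera call takes 0.05 s, during which the arm holds its last target. There are 200 camera calls.

TASK

Take the breakaway wrench from its sloping rack, set its ring fully down over the square clamp nut and turn the nut clockwise (seen from above) until it is tight and the wrench breaks away, then stop before the handle has folded to its end stop. Let the wrench straighten without loosening the nut again, lift it off, lay it back in the rack the way it lay before, and let go. Leave the jar and the tape roll where they are.

Things in the scene. Friction and masses are not known exactly. Their poses are not given: they have to be found in the camera images.
- wrench: Loose breakaway wrench, 202 mm, 0.34 kg. Origin mid-thickness in the handle; x runs to the ring, z is its upper side (the ring's axis). Handle 24 mm wide (y), 22 thick (z), from x -50 to +68 mm; round head of 74 mm diameter, 20 mm thick, centred at x +115 mm. It starts in the rack, ring high and away from the robot, x 30 degrees upward. x -28 to +46 is free between the rack's saddles.
- click (a joint): Breakaway joint (rad): the dark insert with the square hole (36 mm across, through, 20 mm deep) turns in the round head. 0 = straight (hole's sides along and across the handle). A spring holds it at 0 until about 1.0 N m on the tight nut; then the handle turns on clockwise alone (tripped above 0.12, folded too far above 0.5, end stop 0.6). It springs back when the handle is let back.
- ring (a point): Centre of the wrench's insert, on the ring's axis at mid thickness; turns with the insert; its z is the ring's axis.
- fixture: Hold-down clamp fixed to the bench: base plate 90 x 190 x 12 mm (x, y, z); a steel hub and a heel block under a strap 42 x 150 mm, whose top is 66 mm above the bench, the highest part except collar and nut. Origin under the base plate's centre, below the nut's axis; z up.
- nut_seat (a point): Point fixed on the nut's upright axis, 84 mm above the bench: where the ring centre lies when the level wrench is fully down on the round collar (54 mm) under the nut.
- nut (a joint): Square domed nut, 32 mm across flats (2 mm play each side in the ring, about 0.13 rad each way), 74 to 94 mm above the bench, dome to 108. Value (rad) grows as it turns clockwise from above; tight at its stop, 0.5. Friction 0.3 N m; stays where left. Its flats, in the fixture's frame, point at +35 degrees minus the value (counter-clockwise positive) and each 90 degrees on.
- rack: Sloping wrench rack fixed to the bench: base 170 x 70 x 10 mm, two flared saddles on posts that carry the handle near its two ends, and a lip behind the lower end. Origin on the bench; x points from the low saddle to the high one, level; z up.
- rack_rest (a point): Point fixed to the rack, 115 mm above its origin: where the wrench's origin lies at rest, its x in the rack's x-z plane, 30 degrees upward, upper side up. The handle's end is then 1 mm from the lip; the saddles leave 1.5 mm each side at the bottom, flare upward and rise 6 mm above the handle's centre line. Lift out and lay in square to the slope.
- screw_jar: White jar with a red cap, 63 mm diameter, 87 mm tall, standing; bystander. Origin under its centre.
- tape: Roll of black tape, 57 mm diameter, 19 mm high, lying flat; bystander. Origin under its centre.

How it is judged:
On the way, in this order (a step that is already met when the one before it is completed fails the run):
1. the ring is fully down over the nut (distance between ring and nut_seat below 0.007 m and angle between the z axis of ring and the z axis of nut_seat, either way round below 0.12 rad and value of joint click below 0.08 rad), for 0.1 s.
2. the nut is tight and the wrench, on the nut, has broken away (value of joint nut above 0.46 rad and value of joint click above 0.12 rad and distance between ring and nut_seat below 0.01 m), for 0.1 s.
3. the wrench is straight again and lifted clear of the nut (value of joint click below 0.05 rad and value of joint nut above 0.38 rad and z of ring in the frame of nut_seat above 0.04 m), for 0.1 s.
At the end, for the whole second after the job is handed in: Nut within 0.12 rad of its stop; wrench straight (click below 0.05 rad) and at rest in the rack as at the start: origin within 15 mm of rack_rest, ring at the high end, its y within 0.12 rad of the rack's y, its z 0.40 to 0.65 rad from vertical (value of joint nut above 0.38 rad and value of joint click below 0.05 rad and distance between wrench and rack_rest below 0.015 m and x of ring in the frame of rack_rest above 0.08 m and angle between the y axis of wrench and the y axis of rack, either way round below 0.12 rad and angle between wrench's own z axis and vertical between 0.4 and 0.65 rad and linear speed of wrench below 0.02 m/s); the robot touches nothing.
It fails at once if the handle is folded towards its end stop (click above 0.5 rad) (value of joint click above 0.5 rad).
It fails at once if the jar or the tape roll is shifted by more than 30 mm (distance of any of screw_jar, tape from where it was at the start of the episode above 0.03 m).
It also fails if it takes over 51 s, if anything falls off the work surface, if the arm or the gripper's body presses on something with over 40 N, if the wrist force passes 120 N, or if a joint passes its speed limit or range.

## Working session

There is one attempt and no reset: what is moved stays moved. The work goes in short steps, each a Python script; the robot and the scene stay as the last script left them, time stands still between calls to the robot, and variables do not carry over. Pictures are saved under pics/ and viewed, about 8 in all and at most 12, crops included, and the job is handed in when it is done.

```bash
ls; mkdir -p pics; cat > h.py <<'E'
from plant import env
import numpy as np, cv2
from scipy.spatial.transform import Rotation as Rn
def cam(n):
    return env.read_camera(n)
def save(c,name,crop=None,s=1):
    im=c["image"][:,:,::-1]
    if crop: im=im[crop[1]:crop[3],crop[0]:crop[2]]
    im=cv2.resize(im,None,fx=s,fy=s,interpolation=cv2.INTER_CUBIC)
    cv2.imwrite("pics/"+name+".png",im)
def slopes(c,uv):
    uv=np.atleast_2d(np.array(uv,float)); K=c["mtx"]
    d=np.stack([(uv[:,0]-K[0,2])/K[0,0],(uv[:,1]-K[1,2])/K[1,1]],1); s=d.copy()
    for _ in range(20): s=d/(1+c["k1"]*(s**2).sum(1,keepdims=True))
    return s
def onplane(c,uv,z):
    s=slopes(c,uv); R=c["R"];o=-R.T@c["t"]
    d=np.c_[s,np.ones(len(s))]@R
    return o+d*((z-o[2])/d[:,2])[:,None]
def depthpts(c,uv):
    uv=np.atleast_2d(np.array(uv,int)); s=slopes(c,uv)
    z=c["depth"][uv[:,1],uv[:,0]]
    return (np.c_[s,np.ones(len(s))]*z[:,None]-c["t"])@c["R"]
def project(c,X):
    p=np.atleast_2d(X)@c["R"].T+c["t"]; s=p[:,:2]/p[:,2:]
    s=s*(1+c["k1"]*(s**2).sum(1,keepdims=True))
    return s@np.diag([c["mtx"][0,0],c["mtx"][1,1]])+c["mtx"][:2,2]
E
python3 - <<'E'
from h import *
import pickle
for n in("top","scene"):
    c=cam(n); save(c,n+"0"); pickle.dump(c,open(n+"0.pkl","wb"))
    print(n,c["mtx"].round(1).tolist(),c["k1"],c["R"].round(3).tolist(),(-c["R"].T@c["t"]).round(3))
print(env.get_obs())
E
```

```text
pics
top [[487.7, 0.0, 317.9], [0.0, 487.7, 193.1], [0.0, 0.0, 1.0]] -0.14285930506562086 [[-0.039, -0.999, -0.003], [-0.977, 0.038, -0.209], [0.208, -0.005, -0.978]] [0.405 0.002 1.024]
scene [[491.5, 0.0, 320.6], [0.0, 491.5, 201.7], [0.0, 0.0, 1.0]] -0.14106359419271816 [[0.489, -0.872, 0.017], [-0.668, -0.386, -0.636], [0.562, 0.3, -0.771]] [ 0.06  -0.286  0.867]
{'time_s': 0.1, 'joint_pos': array([ 1.07357143e+00,  3.13346248e-01,  1.49832894e+00, -2.59379627e-06,
        1.33103132e+00, -2.23390641e-01]), 'dq': array([-0.00039293,  0.00086555, -0.00073586,  0.00142001,  0.00058963,
       -0.0013962 ]), 'tau': array([ 2.19640700e-03, -4.02812433e+01, -2.52645046e+01,  6.95587113e-02,
        3.42628383e-02, -7.01685826e-05]), 'ee_pos': array([0.14187355, 0.50523964, 0.23825488]), 'tool_rot': array([ 0.56372861,  0.42671758, -0.42743437, -0.56340218]), 'wrist_force': array([-0.47447091,  0.66813219, -0.43332755]), 'wrist_torque': array([-0.04417147, -0.02001974, -0.009959  ]), 'gripper_width': 0.08806823995902348}
```

View pics/top0.png

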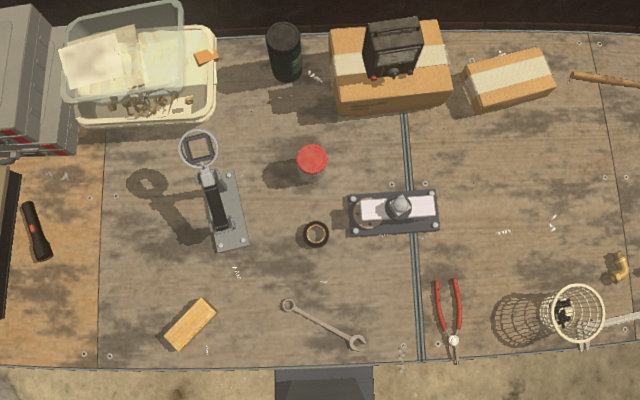

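View pics/scene0.png

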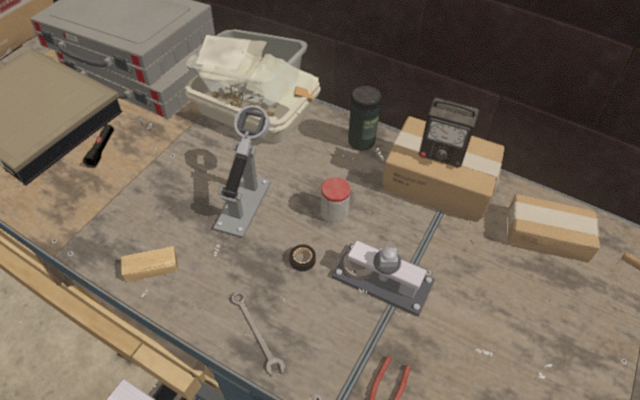

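Top view: rack base about (212–247,170–250), with the wrench ring at (198,148). The fixture base spans about (347–438,190–236) with its nut at (399,205), the jar is at (312,158) and the tape at (316,234). Next I'll zoom in on the rack and fixture.

```bash
python3 - <<'E'
from h import *
import pickle
c=pickle.load(open("top0.pkl","rb"));im=c["image"][:,:,::-1]
a=cv2.resize(im[120:260,165:265],None,fx=4,fy=4,interpolation=cv2.INTER_CUBIC)
b=cv2.resize(im[170:270,345:445],None,fx=4,fy=4,interpolation=cv2.INTER_CUBIC)
b=cv2.copyMakeBorder(b,0,160,0,0,cv2.BORDER_CONSTANT)
cv2.imwrite("pics/z1.png",np.hstack([a,b]))
for n,uv in dict(nut=(399,203),ring_l=(181,147),handle_hi=(210,185),handle_lo=(222,222),bend=(208,176),strap=(375,209),rackbase=(238,230),jar=(312,158)).items(): print(n,depthpts(c,uv).round(3))
E
```

```text
nut [[ 0.575 -0.157  0.108]]
ring_l [[0.683 0.246 0.175]]
handle_hi [[0.616 0.198 0.145]]
handle_lo [[0.551 0.182 0.11 ]]
bend [[0.63  0.2   0.155]]
strap [[ 0.572 -0.115  0.067]]
rackbase [[0.548 0.168 0.011]]
jar [[0.677 0.006 0.087]]
```

View pics/z1.png

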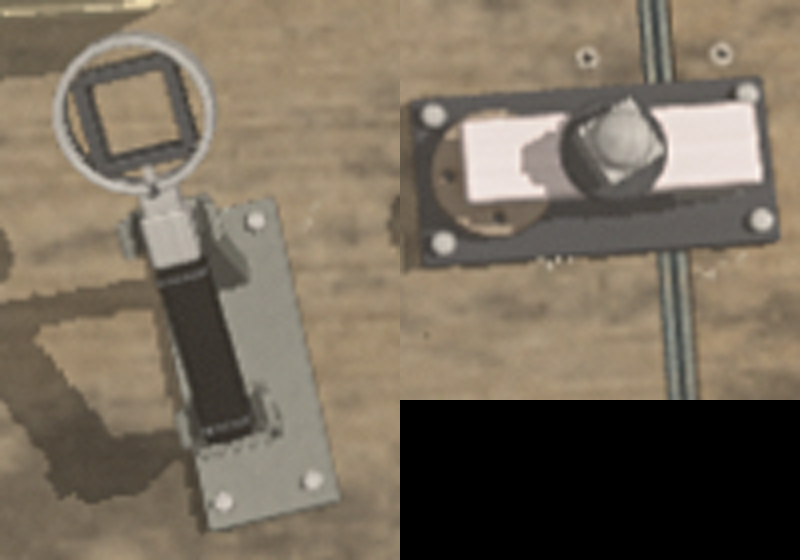

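Depth heights match the given sizes: nut dome 0.108, strap 0.067, jar 0.087. I'll take close wrist views of the nut and the wrench.

```bash
cat >> h.py <<'E'
def quat(wx,wz):
    """tool orientation gripping the wrench whose x,z axes are given: tool y=-wz, tool x=s*wy"""
    wx=np.array(wx)/np.linalg.norm(wx); wz=np.array(wz)/np.linalg.norm(wz); wy=np.cross(wz,wx)
    qs=[]
    for s in(1,-1):
        X=s*wy;Y=-wz;Z=np.cross(X,Y); qs.append(Rn.from_matrix(np.stack([X,Y,Z],1)).as_quat())
    return qs
def wx_(a,p=0): return np.array([np.cos(p)*np.cos(a),np.cos(p)*np.sin(a),np.sin(p)])
def wz_(a,p=0): return np.array([-np.sin(p)*np.cos(a),-np.sin(p)*np.sin(a),np.cos(p)])
E
python3 - <<'E'
from h import *
import pickle
o=env.get_obs();print(Rn.from_quat(o["tool_rot"]).as_matrix().round(2).tolist())
c=pickle.load(open("top0.pkl","rb"))
F=onplane(c,np.array([(15,100),(360,78),(378,240),(22,265)])/4+[345,170],.012);print(F.round(3).tolist(),F.mean(0).round(4))
P=onplane(c,np.array([(340,497),(275,200),(207,532)])/4+[165,120],.01);print(P.round(3).tolist())
d=P[1]-P[0];print("rack yaw",np.arctan2(d[1],d[0]))
for a in (0.2,):
  for q in quat(wx_(a),wz_(a)): print(a,env.solve_ik([.5,-.157,.30],q), env.solve_ik([.54,.17,.36],q))
q=quat(wx_(.2),wz_(.2))
q=[k for k in q if env.solve_ik([.5,-.157,.3],k) is not None]
q=min(q,key=lambda k:abs(env.solve_ik([.5,-.157,.3],k)[5]))
env.move_to([.5,.16,.36],q); c=cam("wrist");save(c,"w_rack");pickle.dump(c,open("wr.pkl","wb"));print((-c["R"].T@c["t"]).round(3),c["R"].round(2).tolist(),c["mtx"][0,0])
env.move_to([.5,-.157,.3],q); c=cam("wrist");save(c,"w_nut");pickle.dump(c,open("wn.pkl","wb"));print((-c["R"].T@c["t"]).round(3))
print(env.get_obs()["time_s"])
E
```

```text
[[0.27, -0.0, -0.96], [0.96, -0.0, 0.27], [-0.0, -1.0, 0.0]]
[[0.614, -0.068, 0.012], [0.619, -0.254, 0.012], [0.531, -0.256, 0.012], [0.526, -0.067, 0.012]] [ 0.5725 -0.1614  0.012 ]
[[0.518, 0.143, 0.01], [0.679, 0.176, 0.01], [0.502, 0.213, 0.01]]
rack yaw 0.20474630831454707
0.2 [-5.28030955e-01  2.74274901e-01  1.38996776e+00 -4.44089210e-16
  1.47734999e+00 -2.29882728e+00] [ 9.80884035e-02  3.60128106e-01  1.12331192e+00 -4.44089210e-16
  1.65815263e+00 -1.67270792e+00]
0.2 [-5.28030955e-01  2.74274901e-01  1.38996776e+00 -4.44089210e-16
  1.47734999e+00  8.42765372e-01] [ 9.80884035e-02  3.60128106e-01  1.12331192e+00 -4.44089210e-16
  1.65815263e+00  1.46888473e+00]
[0.57  0.175 0.506] [[0.2, -0.98, -0.0], [-0.94, -0.19, 0.28], [-0.27, -0.05, -0.96]] 352.0014321092835
[ 0.57  -0.141  0.447]
3.2833
```

```bash
python3 - <<'E'
import cv2,numpy as np
a=cv2.imread("pics/w_rack.png");b=cv2.imread("pics/w_nut.png")
# whole frames side by side at half then crops
cv2.imwrite("pics/both.png",np.hstack([cv2.resize(a,None,fx=.62,fy=.62,interpolation=cv2.INTER_AREA),cv2.resize(b,None,fx=.62,fy=.62,interpolation=cv2.INTER_AREA)]))
E
```

```text
(no output)
```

View pics/both.png

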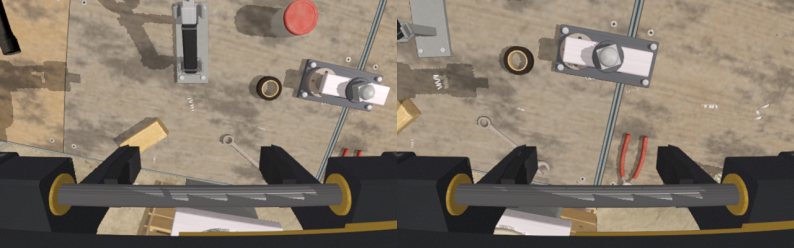

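The wrist camera looks backwards, so both targets sit at the top edge: the nut at about (340,92) and the handle at about (305,60). I'll retake with the tool farther forward and lower.

```bash
python3 - <<'E'
from h import *
import pickle
q=env.get_obs()["tool_rot"]
env.move_to([.6,-.17,.21],q); c=cam("wrist");save(c,"n2");pickle.dump(c,open("wn.pkl","wb"))
env.move_to([.66,.19,.34],q); d=cam("wrist");save(d,"r2");pickle.dump(d,open("wr.pkl","wb"))
u=project(c,[.573,-.160,.09])[0];v=project(d,[.60,.19,.13])[0];print(u,v)
def crop(c,u,h,s):
    im=c["image"][:,:,::-1];x,y=[int(max(0,k-h)) for k in u]; print(x,y)
    return cv2.resize(im[y:y+2*h,x:x+2*h],(400,400),interpolation=cv2.INTER_CUBIC) if im[y:y+2*h,x:x+2*h].shape[:2]==(2*h,2*h) else cv2.resize(im[-2*h:,x:x+2*h],(400,400))
cv2.imwrite("pics/z2.png",np.hstack([crop(c,u,50,0),crop(d,v,100,0)]))
E
```

```text
[304.5598721  215.27362214] [310.3880414 217.1376249]
254 165
210 117
```

View pics/z2.png

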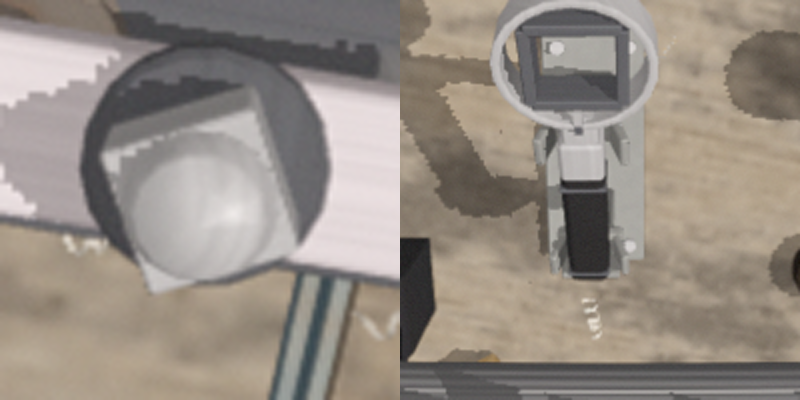

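Left crop: nut top face corners about (108,152), (258,112), (298,245), (153,292), at scale 4. Right crop: wrench straight in the saddles, ring centre about (575,62), black grip from (585,188) to (588,277), at scale 2.

```bash
python3 - <<'E'
from h import *
import pickle
cn=pickle.load(open("wn.pkl","rb"));cr=pickle.load(open("wr.pkl","rb"));ct=pickle.load(open("top0.pkl","rb"))
C=onplane(cn,np.array([(108,152),(258,112),(298,245),(153,292)])/4+[254,165],.094)
e=np.roll(C,-1,0)-C;print("nut",C.mean(0).round(4),np.linalg.norm(e,axis=1).round(4),np.degrees(np.arctan2(e[:,1],e[:,0])).round(1))
v,u=np.mgrid[0:400,0:640]
for n,c in(("wr",cr),("top",ct),("wn",cn)):
    uv=np.c_[u.ravel(),v.ravel()];P=depthpts(c,uv);ok=c["depth"].ravel()>0;g=c["image"].reshape(-1,3).max(1)
    if n!="wr":
        B=(abs(P[:,2]-.012)<.006)&(abs(P[:,0]-.573)<.065)&(abs(P[:,1]+.16)<.12)&ok&(g<95)
        m=np.zeros(400*640,np.uint8);m[B]=1
        k,l,s,_=cv2.connectedComponentsWithStats(m.reshape(400,640));m=l==1+s[1:,4].argmax()
        r=cv2.minAreaRect(P[m.ravel()][:,:2].astype(np.float32)*1000);print(n,"fixture base",r)
        T=(abs(P[:,2]-.066)<.003)&(abs(P[:,0]-.573)<.05)&(abs(P[:,1]+.16)<.12)&ok
        print("  strap",cv2.minAreaRect(P[T][:,:2].astype(np.float32)*1000),np.median(P[T][:,2]))
        D=(P[:,2]>.098)&(abs(P[:,0]-.573)<.03)&(abs(P[:,1]+.16)<.03);print("  dome",P[D].mean(0).round(4),P[D][:,2].max())
    if n=="wn": continue
    G=ok&(P[:,2]>.085)&(abs(P[:,0]-.58)<.06)&(abs(P[:,1]-.19)<.04)&(g<60)
    m=np.zeros(400*640,np.uint8);m[G]=1;k,l,s,_=cv2.connectedComponentsWithStats(m.reshape(400,640));G=(l==1+s[1:,4].argmax()).ravel()
    Q=P[G];x=Q[:,0];A=np.polyfit(x,Q[:,1],1);Z=np.polyfit(x,Q[:,2],1);print(n,G.sum(),"grip x",x.min(),x.max(),"yaw",np.arctan(A[0]),"pitch",np.arctan(Z[0]*np.cos(np.arctan(A[0]))),"at .58:",np.polyval(A,.58),np.polyval(Z,.58))
    W=ok&(P[:,2]>.14)&(P[:,0]>.64)&(P[:,0]<.78)&(abs(P[:,1]-.21)<.06); ur=uv[W]
    m=np.zeros(400*640,np.uint8);m[W]=1;k,l,s,_=cv2.connectedComponentsWithStats(m.reshape(400,640));m=(l==1+s[1:,4].argmax()).ravel()
    Q=P[m];print("  head x",Q[:,0].min(),Q[:,0].max(),"y",Q[:,1].min(),Q[:,1].max(),"z",Q[:,2].min(),Q[:,2].max())
    S=ok&(abs(P[:,2]-.01)<.004)&(abs(P[:,0]-.59)<.12)&(abs(P[:,1]-.18)<.07)&(c["image"].reshape(-1,3).ptp(1)<25 if hasattr(np.ndarray,'ptp') else np.ptp(c["image"].reshape(-1,3).astype(int),axis=1)<25)&(g>80)
    m=np.zeros(400*640,np.uint8);m[S]=1;k,l,s,_=cv2.connectedComponentsWithStats(m.reshape(400,640));m=(l==1+s[1:,4].argmax()).ravel()
    print("  rack base",cv2.minAreaRect(P[m][:,:2].astype(np.float32)*1000))
E
```

```text
nut [ 0.5745 -0.1603  0.094 ] [0.0306 0.0288 0.031  0.0308] [ -62.9 -152.5  120.8   26.8]
wr 800 grip x 0.5444679592368539 0.6072396555409507 yaw 0.16265528994861747 pitch 0.5235943068234199 at .58: 0.19452615198585155 0.12566107884506394
  head x 0.6400056684178176 0.6958759978303259 y 0.15000438901105614 0.2697501159110659 z 0.33883743958391904 0.4441841426481784Traceback (most recent call last):
  File "<stdin>", line 24, in <module>
AttributeError: `ptp` was removed from the ndarray class in NumPy 2.0. Use np.ptp(arr, ...) instead.
```

```bash
python3 - <<'E'
from h import *
import pickle
cn=pickle.load(open("wn.pkl","rb"));cr=pickle.load(open("wr.pkl","rb"));ct=pickle.load(open("top0.pkl","rb"))
v,u=np.mgrid[0:400,0:640]
def big(P,M):
    m=M.astype(np.uint8).reshape(400,640);k,l,s,_=cv2.connectedComponentsWithStats(m);return P[(l==1+s[1:,4].argmax()).ravel()]
rect=lambda Q:[np.round(t,1) for t in cv2.minAreaRect(Q[:,:2].astype(np.float32)*1000)]
for n,c in(("wr",cr),("top",ct),("wn",cn)):
    uv=np.c_[u.ravel(),v.ravel()];P=depthpts(c,uv);im=c["image"].reshape(-1,3).astype(int);ok=c["depth"].ravel()>0;g=im.max(1)
    near=lambda x,y,a,b:ok&(abs(P[:,0]-x)<a)&(abs(P[:,1]-y)<b)
    print(n)
    if n!="wr":
        N=near(.573,-.16,.065,.12)
        print("  base",rect(big(P,N&(abs(P[:,2]-.012)<.005)&(g<110))))
        Q=big(P,N&(abs(P[:,2]-.066)<.003));print("  strap",rect(Q),np.median(Q[:,2]))
        Q=P[near(.573,-.16,.03,.03)&(P[:,2]>.1)];print("  dome",Q.mean(0).round(4),Q[:,2].max())
    if n!="wn":
        Q=big(P,near(.58,.19,.06,.04)&(P[:,2]>.085)&(P[:,2]<.25)&(g<60))
        A=np.polyfit(Q[:,0],Q[:,2],1);Q=Q[abs(Q[:,2]-np.polyval(A,Q[:,0]))<.003]
        print("  grip top",rect(Q),A,np.polyval(A,.58))
        Q=big(P,near(.69,.21,.065,.06)&(P[:,2]>.12)&(P[:,2]<.25));n3=np.linalg.svd(Q-Q.mean(0),full_matrices=False)[2][2]
        print("  head y",Q[:,1].min(),Q[:,1].max(),"x",Q[:,0].min(),Q[:,0].max(),"z",Q[:,2].min(),Q[:,2].max(),"normal",n3)
        print("  rackbase",rect(big(P,near(.59,.18,.12,.07)&(abs(P[:,2]-.01)<.004)&(np.ptp(im,axis=1)<22))))
E
```

```text
wr
  grip top [array([576.2, 194.5]), array([61. , 22.5]), np.float64(11.7)] [ 0.58506674 -0.21367763] 0.12566107884506394
  head y 0.178570879363512 0.251995963721537 x 0.6250545955543947 0.7171976120212298 z 0.13029777024191327 0.2003170900416333 normal [-0.48045049 -0.0999662   0.87130596]
  rackbase [array([570.5, 171.2]), array([114.9,  25.4]), np.float64(11.8)]
top
  base [array([ 573.2, -159.9]), array([ 89.9, 190.1]), np.float64(2.1)]
  strap [array([ 571.6, -114.3]), array([41.8, 58.2]), np.float64(2.0)] 0.0660891868219546
  dome [ 0.5726 -0.1601  0.1043] 0.1114301472961414
  grip top [array([576.1, 191. ]), array([60.9, 22.2]), np.float64(10.6)] [ 0.60027877 -0.22266622] 0.12549546690272037
  head y 0.1767551893623444 0.25020191224254684 x 0.6250827761936241 0.7170404376612474 z 0.12995786637014564 0.20244983612031803 normal [-0.50993138 -0.11547181  0.85242962]
  rackbase [array([592.2, 195.5]), array([168.9,  70.6]), np.float64(12.0)]
wn
  base [array([ 575.1, -158.4]), array([ 88.4, 188.7]), np.float64(1.6)]
  strap [array([ 574. , -115.4]), array([44.5, 62.8]), np.float64(1.6)] 0.06615743949963665
  dome [ 0.5757 -0.1591  0.1043] 0.10870831559266353
```

The fixture is at (0.574,-0.160), yaw 1.9°. The nut flats are at about 28°, so its value is about 0.15. The rack is at (0.592,0.1955), yaw 12.0°. Sizes check at 190×90 and 169×70.6, and the head extents match the rest pose. Next: grasp, lift, level, and check.

```bash
cat >> h.py <<'E'
N=np.array([.574,-.160,.084]); W=np.array([.592,.1955,.115]); RY,RP=np.radians(12),np.radians(30); GX=.024
def tool(p,a,pt=0,dx=0,x=GX,tilt=0):
    """TCP pose to hold wrench with origin at p"""
    return p+x*wx_(a,pt)-.019*wz_(a,pt), quat(wx_(a,pt),wz_(a,pt))[1]
def ringpose(r,a,pt=0): return tool(np.array(r)-.115*wx_(a,pt),a,pt)
def goL(pq,v=.1,**k): return env.line_to(pq[0],pq[1],v=v,**k)
up=wz_(RY,RP)
E
python3 - <<'E'
from h import *
import pickle
o=env.get_obs(); a=np.radians(28)
pa=tool(W+.09*up,RY,RP); pg=tool(W,RY,RP)
for p in(pa,pg,ringpose(N+[0,0,.1],RY),ringpose(N,a),ringpose(N,a-.9)): print(np.round(p[0],3),env.solve_ik(*p))
env.move_to(*pa)
print(goL(pg,.08,threshold=15)); env.gripper_close(); print("w",env.get_obs()["gripper_width"],env.get_obs()["wrist_force"])
goL(tool(W+.06*up,RY,RP),.06); o=env.get_obs();print("w",o["gripper_width"],o["wrist_force"],o["wrist_torque"])
r=np.array([.60,.12,.26]); env.move_to(*ringpose(r,np.radians(28)))
o=env.get_obs();print(o["time_s"],o["gripper_width"],o["wrist_force"],o["wrist_torque"],o["ee_pos"])
for n in("top","wrist"):
    c=cam(n);pickle.dump(c,open(n+"1.pkl","wb"));save(c,n+"1")
    print(n,project(c,r))
a=cv2.imread("pics/top1.png")[100:300,100:340];b=cv2.imread("pics/wrist1.png")
cv2.imwrite("pics/g1.png",np.hstack([cv2.resize(a,(420,350)),cv2.resize(b,None,fx=.58,fy=.875)[:350]]))
E
```

```text
[0.578 0.192 0.188] [0.1084419  0.31389368 1.72930478 0.09226831 0.57895543 1.40595814]
[0.622 0.202 0.111] [0.11721735 0.50885593 1.6709544  0.10779343 0.44227305 1.3933823 ]
[ 0.485 -0.179  0.165] [-0.58034648  0.36576361  1.62675643  0.          1.14907262  0.78101034]
[ 0.494 -0.203  0.065] [-6.09354018e-01  5.33463293e-01  1.66949198e+00 -4.44089210e-16
  9.38637380e-01  4.72750118e-01]
[ 0.491 -0.124  0.065] [-4.78789400e-01  4.84539698e-01  1.75414639e+00 -4.44089210e-16
  9.02906561e-01  1.50331474e+00]
False
w 0.02322560887495598 [-1.66524502e+00  5.96405304e-01 -3.33603142e-04]
w 0.023197144141626234 [ 0.6326359  -0.82662237 -3.70453748] [-0.11332365  0.59026649 -0.01671001]
10.75 0.023415880079345027 [ 0.07280291  0.39665067 -2.78623552] [-0.12297402  0.20374724 -0.05718504] [0.51971623 0.07769838 0.2400753 ]
top [[241.99078657 176.56253229]]
wrist [[324.98267501  32.53860322]]
```

View pics/g1.png

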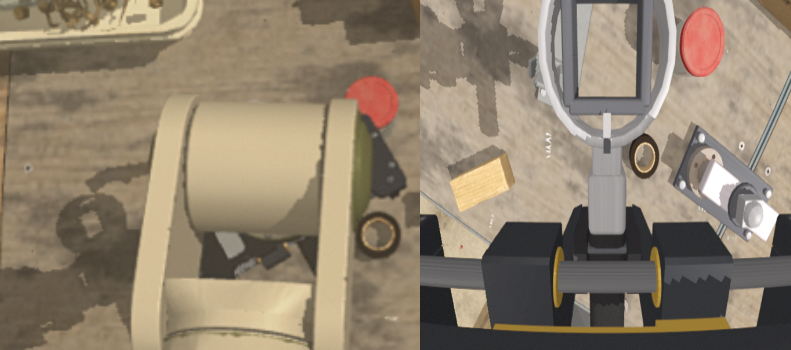

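Gripped at width 23 mm. The wrist view shows the ring straight, centred in its picture near (325,32) as projected. I'll measure tilt and offset of the held ring by depth.

```bash
cat >> h.py <<'E'
def held(c):
    """ring plane/extent relative to gripper from wrist depth, in wrench-nominal frame (from TCP pose)"""
    o=env.get_obs();T=Rn.from_quat(o["tool_rot"]).as_matrix();wz=-T[:,1];wy=-T[:,0];wx=np.cross(wy,wz)
    v,u=np.mgrid[0:400,0:640];P=depthpts(c,np.c_[u.ravel(),v.ravel()])
    L=(P-o["ee_pos"])@np.stack([wx,wy,wz],1)+[GX,0,-.019]
    M=(c["depth"].ravel()>0)&(abs(L[:,2])<.03)&(L[:,0]>.03)&(L[:,0]<.17)&(abs(L[:,1])<.05)
    m=M.astype(np.uint8).reshape(400,640);k,l,s,_=cv2.connectedComponentsWithStats(m);return L[(l==1+s[1:,4].argmax()).ravel()]
E
python3 - <<'E'
from h import *
import pickle
c=pickle.load(open("wrist1.pkl","rb"));Q=held(c)
for a in np.arange(.03,.165,.01):
    q=Q[(Q[:,0]>a)&(Q[:,0]<a+.01)]
    if len(q): t=q[q[:,2]>q[:,2].max()-.005]; print(round(a+.005,3),len(q),"y",q[:,1].min().round(4),q[:,1].max().round(4),"z95",np.percentile(q[:,2],90).round(4))
E
```

```text
0.035 6184 y -0.0272 0.028 z95 0.0256
0.045 1713 y -0.0113 0.0119 z95 0.0157
0.055 2007 y -0.0113 0.0117 z95 0.0156
0.065 1501 y -0.0091 0.0098 z95 0.0132
0.075 2917 y -0.0236 0.0239 z95 0.0155
0.085 4827 y -0.0319 0.0323 z95 0.0149
0.095 3455 y -0.0354 0.0358 z95 0.0146
0.105 3597 y -0.0365 0.0367 z95 0.0145
0.115 3957 y -0.0362 0.0367 z95 0.0144
0.125 1931 y -0.0339 0.0345 z95 0.014
```

The wrench is straight in the jaws, shifted about -5.5 mm in x and +4.4 mm in z from my nominal. That means rack_rest is about 7 mm behind the base centre. I'll correct the offsets, hover over the nut, and compare dome and ring in one wrist frame.

```bash
cat >> h.py <<'E'
W=W-.0055*wx_(RY,RP)+.0044*wz_(RY,RP)   # rest origin as found
GX=.0295; GZ=.0234
N=np.array([.5745,-.1598,.084])
def tool(p,a,pt=0):
    return p+GX*wx_(a,pt)-GZ*wz_(a,pt), quat(wx_(a,pt),wz_(a,pt))[1]
def scan(c):
    o=env.get_obs();T=Rn.from_quat(o["tool_rot"]).as_matrix();wz=-T[:,1];wy=-T[:,0];wx=np.cross(wy,wz)
    v,u=np.mgrid[0:400,0:640];P=depthpts(c,np.c_[u.ravel(),v.ravel()])
    L=(P-o["ee_pos"])@np.stack([wx,wy,wz],1)+[GX,0,-GZ]; L[c["depth"].ravel()<=0]=9
    return L
def circ(q):
    A=np.c_[2*q,np.ones(len(q))];s=np.linalg.lstsq(A,(q**2).sum(1),rcond=None)[0];return s[:2],np.sqrt(s[2]+s[0]**2+s[1]**2)
def ringfit(L):
    M=L[(abs(L[:,2]-.01)<.004)&(L[:,0]>.075)&(L[:,0]<.16)&(abs(L[:,1])<.045)]
    a=np.arctan2(M[:,1],M[:,0]-.115);r=np.hypot(M[:,1],M[:,0]-.115);b=np.round(a/.1).astype(int)
    E=np.array([M[b==k][r[b==k].argmax(),:2] for k in np.unique(b) if (b==k).sum()>5]); c0,R=circ(E)
    for _ in range(3):
        d=np.hypot(*(E-c0).T)-R;E=E[abs(d)<.0015] if (abs(d)<.0015).sum()>8 else E;c0,R=circ(E)
    pl=np.linalg.lstsq(np.c_[M[:,:2],np.ones(len(M))],M[:,2],rcond=None)[0]
    return c0,R,len(E),pl
E
python3 - <<'E'
from h import *
import pickle
a=np.radians(28)
env.move_to(*ringpose([.57,-.155,.20],a)); goL(ringpose(N+[0,0,.050],a),.1)
c=cam("wrist");pickle.dump(c,open("wh.pkl","wb"));save(c,"wh",(200,0,440,200),3);L=scan(c)
print("ring",ringfit(L)); o=env.get_obs();print(o["time_s"],o["ee_pos"],o["wrist_force"])
D=L[(L[:,2]>-.040)&(L[:,2]<-.012)&(np.hypot(L[:,0]-.115,L[:,1])<.02)]
print("dome",len(D),D.mean(0),D[:,2].max())
A=np.c_[2*D,np.ones(len(D))];s=np.linalg.lstsq(A,(D**2).sum(1),rcond=None)[0];print("sphere",s[:3],np.sqrt(s[3]+(s[:3]**2).sum()))
print(project(c,ringpose(N,a)[0]))
E
```

```text
ring (array([0.1117164 , 0.00042982]), np.float64(0.036409536874545914), 34, array([-0.01513385, -0.0017614 ,  0.01081234]))
12.8 [ 0.49936786 -0.20003606  0.11133778] [ 0.45085278  0.11035922 -3.60389942]
dome 4334 [ 0.11419474  0.00097007 -0.03193713] -0.024866247836756932
sphere [ 0.11456882  0.00092908 -0.04355088] 0.016323121950078186
[[322.50818392 217.04090975]]
```

View pics/wh.png

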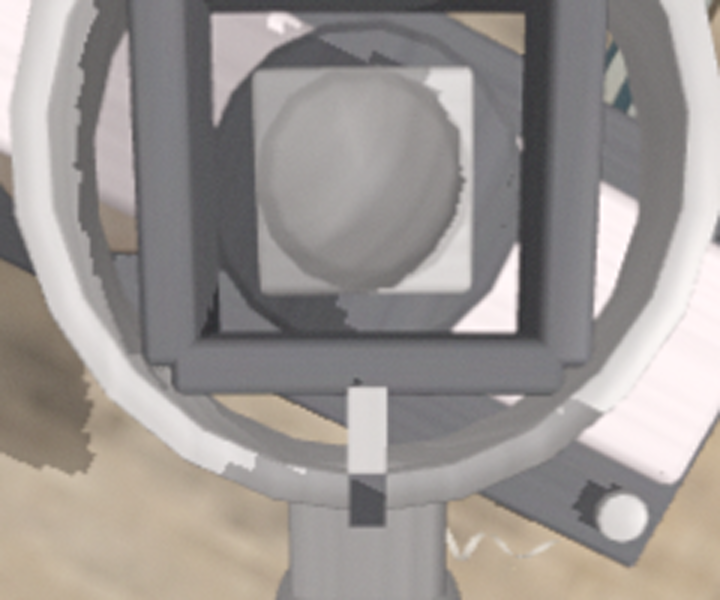

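Nut and hole are parallel: nut top face (255–472, 68–293) and hole inner edges left 213, right 522, near 335, all in the ×3 crop. I'll compute the offset from those edges.

```bash
python3 - <<'E'
from h import *
import pickle
c=pickle.load(open("wh.pkl","rb"));o=env.get_obs();T=Rn.from_quat(o["tool_rot"]).as_matrix();wz=-T[:,1];wy=-T[:,0];wx=np.cross(wy,wz);B=np.stack([wx,wy,wz],1)
f=lambda uv,z:((onplane(c,np.array(uv)/3+[200,0],z)-o["ee_pos"])@B+[GX,0,-GZ]).round(4)
print("hole L,R mid-height, near",f([(212,200),(525,200),(365,335)],.1432).tolist())
print("nut corners",f([(253,68),(473,68),(471,292),(262,295)],.094).tolist())
print("axes",wx,wz,"ringz",o["ee_pos"][2]+GZ)
E
```

```text
hole L,R mid-height, near [[0.1087, 0.0163, 0.0084], [0.1087, -0.016, 0.0084], [0.095, 0.0005, 0.0084]]
nut corners [[0.1301, 0.0167, -0.0408], [0.1301, -0.0149, -0.0408], [0.0986, -0.0153, -0.0408], [0.0982, 0.0161, -0.0408]]
axes [8.82852559e-01 4.69649798e-01 6.52697839e-04] [-1.14872596e-03  7.69633976e-04  9.99999044e-01] ringz 0.1347377848310434
```

```bash
python3 - <<'E'
from h import *
import pickle
c=pickle.load(open("wh.pkl","rb"));o=env.get_obs();T=Rn.from_quat(o["tool_rot"]).as_matrix();wz=-T[:,1];wy=-T[:,0];wx=np.cross(wy,wz);B=np.stack([wx,wy,wz],1)
f=lambda uv,z:((onplane(c,np.array(uv)/3+[200,0],z)-o["ee_pos"])@B+[GX,0,-GZ]).round(4)
print("cam",((-c["R"].T@c["t"])-o["ee_pos"])@B+[GX,0,-GZ])
print("bottom L,R,near",f([(212,200),(525,200),(365,335)],.1232).tolist(),"top",f([(187,200),(549,200),(365,335)],.1432).tolist())
E
```

```text
cam [0.10119926 0.00027794 0.12266472]
bottom L,R,near [[0.11, 0.0191, -0.0116], [0.11, -0.0188, -0.0116], [0.0939, 0.0006, -0.0116]] top [[0.1087, 0.0189, 0.0084], [0.1087, -0.0184, 0.0084], [0.095, 0.0005, 0.0084]]
```

Offset from the edges: the nut is +1.9 mm in x and +0.5 mm in y relative to the ring. I'll apply that and descend with force watch.

```bash
cat >> h.py <<'E'
_d=.0025; GX+=_d; W=W-_d*wx_(RY,RP)
A0=np.radians(28)
N=N-.0006*wx_(A0)+.0007*np.array([-np.sin(A0),np.cos(A0),0])
E
python3 - <<'E'
from h import *
goL(ringpose(N+[0,0,.030],A0),.05)
for z in(.022,.014,.006,.0,-.004):
    hit=goL(ringpose(N+[0,0,z],A0),.03,threshold=8); o=env.get_obs()
    print(z,hit,(o["ee_pos"][2]+GZ-.084).round(4),o["wrist_force"].round(1),o["wrist_torque"].round(2),o["time_s"])
    if hit: break
c=cam("wrist");save(c,"seat",(200,0,440,200),3);L=scan(c);print(ringfit(L))
E
```

```text
0.022 False 0.0219 [ 0.5  0.2 -2.6] [-0.1   0.23 -0.01] 13.7667
0.014 False 0.0138 [ 0.8 -0.3 -3.1] [-0.05  0.24 -0.02] 14.1833
0.006 False 0.0058 [-0.5 -0.8 -3.7] [-0.04  0.19  0.02] 14.6
0.0 False -0.0001 [-0.5 -0.7 -2.7] [-0.06  0.18 -0.02] 14.95
-0.004 False -0.0038 [-0.4  0.4  0.3] [ 0.01  0.01 -0.01] 15.2333
(array([1.08716448e-01, 2.62070491e-05]), np.float64(0.03396099313251479), 16, array([-0.02625576,  0.00029258,  0.01457798]))
```

View pics/seat.png

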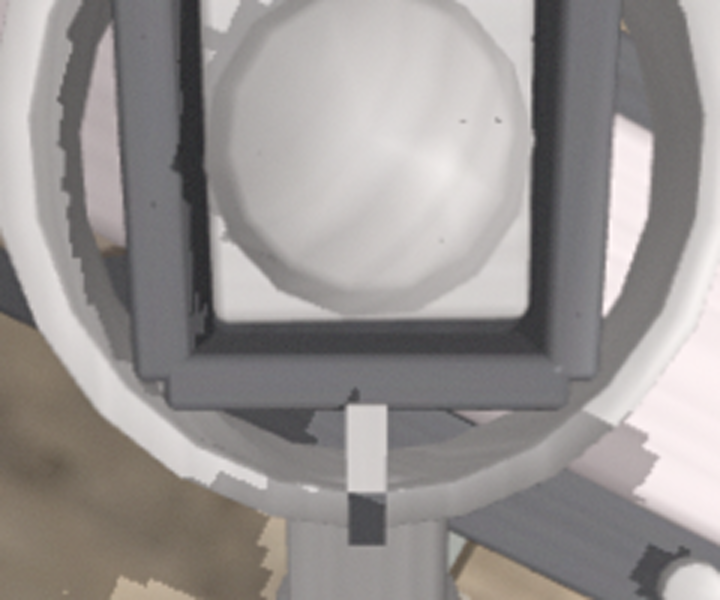

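The nut is inside the hole, with the wrench weight taken by the collar (Fz -2.7 → +0.3). Now turn clockwise, watching the moment about the nut.

```bash
cat >> h.py <<'E'
def mom():
    o=env.get_obs();r=o["ee_pos"]-N;F=o["wrist_force"]
    X=Rn.from_quat(o["tool_rot"]).as_matrix();wy=-X[:,0]
    return o["wrist_torque"][2]+r[0]*F[1]-r[1]*F[0],F@wy,F,o["time_s"],o["gripper_width"]
def arc(a,z=-.003,v=.04):
    goL(ringpose(N+[0,0,z],np.radians(a)),v)
    m=mom();print(a,"M %.2f Fy %.1f"%m[:2],m[2].round(1),"t %.2f w %.4f"%m[3:]);return m
E
python3 - <<'E'
from h import *
for a in list(range(25,6,-3))+list(range(5,-6,-2)):
    m=arc(a)
    if abs(m[0])>1.5: break
E
```

```text
25 M 0.04 Fy -1.0 [-0.5 -1.3 -0.3] t 15.54 w 0.0232
22 M 0.03 Fy -0.2 [2.7 0.9 0.2] t 15.80 w 0.0232
19 M 0.12 Fy -1.7 [5.6 0.2 0.4] t 16.06 w 0.0235
16 M 0.09 Fy -1.2 [4.9 0.2 1. ] t 16.32 w 0.0230
13 M 0.10 Fy -1.7 [ 5.8 -0.4  0.8] t 16.57 w 0.0236
10 M 0.11 Fy -1.1 [ 5.6 -0.1  0.5] t 16.83 w 0.0238
7 M -0.00 Fy -0.6 [5.3 0.1 1.2] t 17.09 w 0.0234
5 M 0.23 Fy -2.2 [ 4.8 -1.7  1. ] t 17.34 w 0.0236
3 M 0.16 Fy -1.6 [ 5.7 -1.3  0.4] t 17.59 w 0.0233
1 M 0.11 Fy -1.4 [ 5.8 -1.3  1.7] t 17.84 w 0.0234
-1 M 0.38 Fy -2.7 [ 3.8 -2.7  1.3] t 18.09 w 0.0231
-3 M 1.03 Fy -8.9 [ 3.4 -9.1  0.5] t 18.34 w 0.0235
-5 M 0.99 Fy -7.6 [ 2.8 -7.9  0. ] t 18.59 w 0.0233
```

Friction of about 0.1–0.3 N m until -1°, then the torque rises to 1.0 and plateaus: the nut is tight and tripping begins near -2.5°. I'll go on to a click of about 0.23 rad and look.

```bash
python3 - <<'E'
from h import *
for a in (-8,-11,-14,-16): arc(a)
env.wait(.25); c=cam("wrist");save(c,"trip",(200,0,440,200),3)
E
```

```text
-8 M 0.98 Fy -8.0 [ 1.7 -8.3  0.5] t 18.85 w 0.0231
-11 M 1.14 Fy -9.3 [ 2.  -9.8  0.5] t 19.11 w 0.0232
-14 M 1.18 Fy -9.9 [  1.3 -10.5   0.4] t 19.37 w 0.0234
-16 M 1.14 Fy -9.0 [ 0.8 -9.6  0.5] t 19.62 w 0.0235
```

View pics/trip.png

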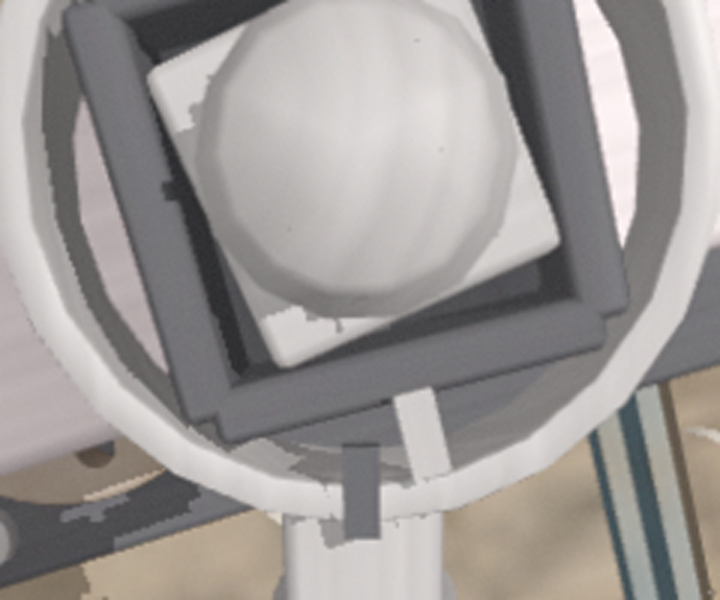

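The insert is turned about 13.5° (0.235 rad) against the handle (pointer 345→420), and the nut edge is at 24.6° relative, so 8.5° world, which is its stop. Now back off to 8.5°, centred in the play, check the moment, and lift.

```bash
python3 - <<'E'
from h import *
for a in (-10,-4,0,4,8.3): arc(a)
env.wait(.2); c=cam("wrist");save(c,"back",(200,0,440,200),3)
a=np.radians(8.3)
for z in (.006,.014,.022,.03,.05):
    hit=goL(ringpose(N+[0,0,z],a),.06,threshold=12);m=mom();print(z,hit,m[2].round(1),m[0].round(2))
    if hit: break
env.wait(.15); c=cam("wrist");save(c,"off",(200,0,440,200),3)
cv2.imwrite("pics/bo.png",np.hstack([cv2.resize(cv2.imread("pics/%s.png"%n),(390,325)) for n in("back","off")])); print(env.get_obs()["time_s"])
E
```

```text
-10 M 1.03 Fy -7.4 [ 2.3 -7.9 -0.1] t 20.28 w 0.0234
-4 M 1.01 Fy -7.3 [ 3.3 -7.5  0.1] t 20.65 w 0.0233
0 M 0.19 Fy -1.8 [ 4.7 -1.8  0.2] t 20.94 w 0.0234
4 M 0.16 Fy -0.7 [ 2.1 -0.5  0.8] t 21.23 w 0.0232
8.3 M -0.03 Fy 1.1 [-1.3  1.   0.2] t 21.54 w 0.0234
0.006 False [-0.1 -0.  -3.1] -0.0
0.014 False [-0.1 -0.2 -3.4] -0.0
0.022 False [-0.9 -0.7 -3.4] 0.06
0.03 False [ 0.6 -0.2 -3.8] 0.04
0.05 False [ 0.  -0.2 -3.1] -0.03
23.625
```

View pics/bo.png

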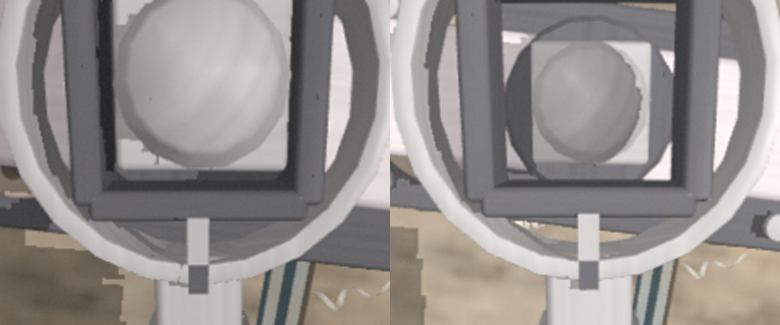

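Pointer straight, wrench clear of the nut, nut still parallel at about 8.4°. Check the hold, then go back to the rack approach.

```bash
python3 - <<'E'
from h import *
c=cam("wrist");print(ringfit(scan(c)))
env.move_to(*ringpose([.60,.10,.25],np.radians(12)))
env.move_to(*tool(W+.07*up,RY,RP)); goL(tool(W+.03*up,RY,RP),.06)
o=env.get_obs();print(o["ee_pos"],o["wrist_force"].round(1),o["time_s"])
c=cam("wrist");print(ringfit(scan(c)));save(c,"rk",(160,0,480,240),2.4)
E
```

```text
(array([0.11419763, 0.00049785]), np.float64(0.03645587920645076), 25, array([ 0.01121132, -0.00171699,  0.01005433]))
[0.60700676 0.19873934 0.13673208] [-0.2  0.1 -3.5] 26.325
(array([0.11259635, 0.00046712]), np.float64(0.036017068112478845), 23, array([ 0.01361551, -0.00190036,  0.00978352]))
```

View pics/rk.png

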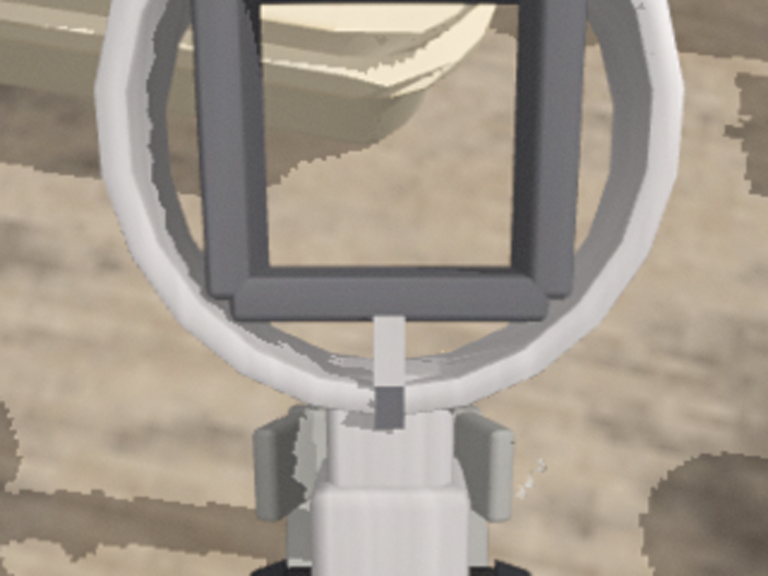

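The handle sits between the saddle cheeks (255/512), centred within about 1 mm. It is about 0.02 rad more nose-up in the jaws, so I'll lower with that pitch compensated, watch the force, and release.

```bash
python3 - <<'E'
from h import *
p=RP-.015
for h in(.02,.01,.005,.0025,0.0,-.0015):
    hit=goL(tool(W+h*up,RY,p),.03,threshold=7);o=env.get_obs();print(h,hit,o["wrist_force"].round(1),o["wrist_torque"].round(2),o["time_s"])
    if hit: break
env.wait(.2);print(env.get_obs()["ee_pos"],tool(W,RY,RP)[0])
E
```

```text
0.02 False [ 0.2  0.1 -3.5] [-0.16  0.62  0.02] 26.875
0.01 False [-0.2  0.1 -2.8] [-0.1   0.65  0.01] 27.3583
0.005 False [ 0.9 -0.4 -3.4] [-0.08  0.63 -0.  ] 27.675
0.0025 False [ 0.4 -0.5 -2.9] [-0.19  0.62  0.01] 27.925
0.0 False [-4.3 -0.4  2.6] [-0.13  0.88 -0.09] 28.175
-0.0015 False [-17.4  -5.3  15.4] [-0.51  1.59 -0.02] 28.425
[0.62200901 0.20194876 0.1102561 ] [0.62162282 0.20179652 0.11054552]
```

```bash
python3 - <<'E'
from h import *
goL(tool(W+.0003*up,RY,RP-.01),.02);print(env.get_obs()["wrist_force"].round(1))
env.gripper_open(); env.wait(.3)
o=env.get_obs();print(o["gripper_width"],o["wrist_force"].round(1))
env.line_to(o["ee_pos"]+.09*up,v=.08)
q=quat(wx_(.2),wz_(.2))[1]
env.move_to([.66,.19,.34],q); c=cam("wrist"); save(c,"end_r",(210,100,410,300),2)
import pickle;pickle.dump(c,open("er.pkl","wb"))
v,u=np.mgrid[0:400,0:640];P=depthpts(c,np.c_[u.ravel(),v.ravel()]);g=c["image"].reshape(-1,3).max(1)
n=lambda x,y,a,b:(abs(P[:,0]-x)<a)&(abs(P[:,1]-y)<b)
def big(M):
    k,l,s,_=cv2.connectedComponentsWithStats(M.astype(np.uint8).reshape(400,640));return P[(l==1+s[1:,4].argmax()).ravel()]
Q=big(n(.58,.19,.06,.04)&(P[:,2]>.085)&(P[:,2]<.25)&(g<60));A=np.polyfit(Q[:,0],Q[:,2],1);Q=Q[abs(Q[:,2]-np.polyval(A,Q[:,0]))<.003]
print(cv2.minAreaRect(Q[:,:2].astype(np.float32)*1000),A,np.polyval(A,.58))
Q=big(n(.69,.21,.065,.06)&(P[:,2]>.12)&(P[:,2]<.25));print(Q.min(0),Q.max(0),np.linalg.svd(Q-Q.mean(0),full_matrices=False)[2][2],env.get_obs()["time_s"])
E
```

```text
[ 0.   0.2 -2.8]
0.08826858710001856 [-0.2 -0.6 -0.3]
((575.6140747070312, 192.96578979492188), (62.316871643066406, 22.178455352783203), 11.261631965637207) [ 0.58590551 -0.21421376] 0.12561142961841887
[0.62504915 0.17670673 0.13121788] [0.71647808 0.251033   0.1996182 ] [-0.48011074 -0.09774769  0.87174484] 32.6417
```

View pics/end_r.png

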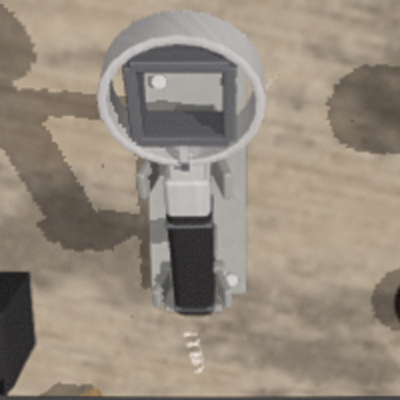

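The wrench lies in both saddles as before. The grip centre is within 2 mm of the start view, the slope is the same (0.586 vs 0.585), and the ring is at the high end with the pointer straight. The robot is clear, so I'm handing in.

```bash
python3 -c "
from plant import env
env.close_job()"
```

```text
the job is handed in; nothing more can be done
```

I did the whole job and handed it in at about 33 s of the 51 s allowed. The hand-in gives no verdict, so the results below are from my own checks.

- **Tightening:** The ring went fully down over the nut. Turning clockwise met light friction until the nut reached its stop. The moment then levelled off at about 1.0–1.2 N m as the wrench broke away. The picture showed the handle folded about 0.24 rad, well under the 0.5 limit, and the nut within about 0.5° of where I expected its stop.
- **Straightening and lifting off:** I backed the handle off into the middle of the play, and the moment fell to about zero. The wrench came off straight, and the nut had not moved.
- **Wrench in the rack:** The final wrist view shows it in both saddles with the ring at the high end. It lies within about 2 mm of its starting position, with the same slope and yaw to within 0.5°. The gripper is open and clear.

**Checks that disagreed or were not made:**
- The rack's rest point lay about 9 mm behind the base centre I first assumed. I found this from how the wrench sat in the gripper and corrected for it.
- While laying the wrench back, the contact force briefly rose to about 24 N. I backed off before letting go.
- The wrench tipped about 0.03 rad in the jaws during the turn. I allowed for part of that when lowering it.
- I did not measure the jar and tape again at the end. The arm's path stayed clear of both.

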